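Find the plugged socket in the dry block by feel and seat the probe

ROBOT

A 6-joint arm with a two-finger parallel gripper is mounted at the origin on a cart in front of the work surface, level with it; the furniture and walls round the work are solid. World frame = base frame: x ahead of the robot, y to its left, z up, the work surface at z = 0. Lengths are in m, angles in rad, forces in N, time in s.
With the tool pointing down it reaches from about 0.3 to 0.825 m from the base axis. Payload 5.4 kg.
Tool frame: the origin (TCP) lies at the very end of the fingers, on their centre line; the grasp point (between the pads) lies 19 mm behind it (grip_depth is the distance from the TCP to the grasp point, in m); z points along the fingers, x is the direction in which the jaws open and shut, and the axes are right-handed (so a half turn about z gives the same grasp; the last joint's range is limited). The gripper opens to 92 mm and grips with 3 to 60 N. Pads are 20 mm wide; open, the fingers measure 128 mm over their backs; the gripper's body (75 mm by 189 mm) begins 69 mm behind the grasp point.
Start: joints at [-1.364, 0.158, 1.597, -0, 1.386, -0.21], TCP at [0.233, -0.526, 0.215] pointing down, gripper open.
Joint ranges: [-2.91, 2.91], [-0.94, 2.29], [0.18, 2.7], [-1.29, 4.43], [0.17, 2.64], [-3, 3]. Speed limits (rad/s): [2.57, 2.57, 3.14, 3.14, 3.14, 3.14].

INTERFACE

Orientations are given as a unit quaternion [w, x, y, z].
In Python, from plant import state, camera, camera_info, close_job, grip_depth gives the robot as it stands.
- The arm moves only by the tool carry_out, never from a script. Its argument "moves" is a list of rows, each an object of numbers: "x", "y", "z": the shift along the tool's x, y, z in mm; "rx", "ry", "rz": the turn, a rotation vector about the tool's x, y, z in rad; "hand": the opening, from 0 (shut) to 1 (fully open). In form: [{"x": .., "y": .., "z": .., "rx": .., "ry": .., "rz": .., "hand": ..}, ...]. A call has 1 to 20 rows; each row shifts and turns the commanded pose from where the row before left it, along the tool's axes as they then stand; what a row does not reach is not made up. A row lasts 1/8 s, in which the tool goes at most 62.5 mm and 10.7 degrees, less where a joint would pass 70% of its speed; a pose out of reach is approached as far as the arm can. A call is refused whole if a number of a shift passes 62.5 or a number of a turn 0.188, either way. A call with a gripper value outside its range is refused whole. The fingers move at their own pace and stop on an object; "squeeze" is the grip in N (left out, the last holds). Time passes only in rows, so rows that do not move let the fingers close. It gives the time, the measured TCP pose, the force and the opening at its end, in the units of the state.
- state(): the state, without advancing time (a new reading comes with each control period).
- camera(name): name is "scene" or "top"; returns the picture (420x560x3 uint8, red, green, blue); there is no depth.
- camera_info(name): a dict with "fx", "fy", "cx", "cy" (pixels), "dist_coeffs" ([k1, k2, p1, p2, k3] as OpenCV has them; the pictures are not rectified), "origin" and "orientation" of the camera in the world. Camera axes: x right, y up, looking along -z (the intrinsics and any distortion apply to the point x, -y, -z); pixel columns grow to the right and rows downward; lengths in m; the calibration is good to about 2 mm. A picture is of the moment at which its call begins. camera_info takes no time and is no camera call.
- close_job(): hands the job in, once; it reports no verdict.
The state is a dict: "time_s": time; "joint_positions": joint angles; "qvel": joint speeds; "joint_efforts": joint torques, N m; "position": TCP position; "ee_rot": TCP orientation; "ft_force": force on the tool from outside, world axes, zero at the start; "torque": the same for the moment, N m; "gripper_width": opening from 0.0 (shut) to 1.0 (fully open).
Only numpy, scipy, OpenCV 4.12 (cv2) and the standard library are available. Lean on these libraries where they do the work, as an engineer would, in place of code of your own. Each camera call takes 0.05 s, during which the arm holds its last target.

TASK

Take the orange-handled temperature probe out of its stand and put its tip lightly on the grey cover in the window of the white dry block, then slide it along the scribed line until it drops into the socket, which is hidden by a flush dust plug of the same grey. Gently press the probe fully home, upright with its collar flat on the cover, and let go. Never bear down hard on the block, and leave the vial, the dropper bottle and the dish where they stand.

Things in the scene. Friction and masses are not known exactly. Their poses are not given: they have to be found in the camera images.
- cover_mid (a point): Centre of the window in the block's top, on the hard flat grey cover, 70 mm above the bench; z up. Window 36 mm (x) by 96 mm (y), its rim 2 mm above the cover. A thin pale line runs along the cover at x = 0; the hidden socket's axis lies on it at a y anywhere from -28 to +28 mm. Socket: vertical round hole, 10 mm across, 1 mm chamfer, over 36 mm deep.
- probe_handle (a point): Centre of the orange probe handle, half-way up it, 61 mm from the probe's tip. The handle is 20 x 20 mm square and 50 mm long (along z); its flat sides face the probe's x and y. z runs from tip to handle. Mass about 0.12 kg. The probe is loose and stands upright in its stand at the start.
- probe_tip (a point): Tip of the probe's steel stem, same axes as the handle. The stem is 8 mm in diameter and 30 mm long up to the flat underside of a black collar (22 mm across, 6 mm thick), on which the handle begins. The last 7 mm of the stem taper to a 3 mm flat nose. Fully home, the tip is 30 mm below the cover's surface.
- stand: Aluminium probe stand, fixed, 60 (x) x 70 (y) x 45 (z) mm, origin at the centre of its underside, with one hole (12 mm across) in the middle in which the probe stands, its collar on the stand's top. Between stand and block, a fixed shelf board on a pedestal (world x > 0.51 m, y from -0.17 to 0.05 m, up to 265 mm high) stands behind the work: carry the probe round in front of it.
- probe: The whole probe, origin at its tip, z along it towards the handle.
- block: White dry block, fixed, 226 mm along y, 90 mm along x, 72 mm high; origin at the centre of its underside, axes as for cover_mid. Its socket is closed flush with the cover by a plug of the same grey, which the probe pushes down against a weak spring (about 0.4 N): over the socket the tip finds almost no support.
- blue_vial: Small clear vial with a blue cap, 23 x 23 x 60 mm, standing upright; bystander, origin at the centre of its underside.
- dish: Round petri dish with lid, 68 x 68 x 15 mm; bystander, origin at the centre of its underside.
- red_dropper: White dropper bottle with a red nozzle, 33 x 33 x 85 mm, standing upright; bystander, origin at the centre of its underside.
Things that resemble listed ones, but are neither listed nor needed, are in the scene too. There is more than one size of the block; the one meant has the size given above.

How it is judged:
On the way, in this order (a step that is already met when the one before it is completed fails the run):
1. the probe is lifted out of its stand (z of probe_tip in the frame of stand above 0.048 m), for 0.1 s.
2. the probe's tip is in contact with the cover inside the window (z of probe_tip in the frame of cover_mid below 0.003 m and x of probe_tip in the frame of cover_mid between -0.018 and 0.018 m and y of probe_tip in the frame of cover_mid between -0.048 and 0.048 m and contact force between probe and block above 0.1 N), for 0.05 s.
3. the probe is pressed home in the socket (tip at least 28 mm below the cover) with at least 2 N (z of probe_tip in the frame of cover_mid below -0.028 m and contact force between probe and block above 2 N), for 0.05 s.
At the end, for the whole second after the job is handed in: The probe is in the hidden socket on the scribed line, tip at least 28 mm below the cover (30 mm is fully home), within 0.08 rad of upright, released and at rest; vial, dish and dropper bottle are within 20 mm of where they stood (z of probe_tip in the frame of cover_mid below -0.028 m and x of probe_tip in the frame of cover_mid between -0.004 and 0.004 m and y of probe_tip in the frame of cover_mid between -0.034 and 0.034 m and angle between probe's own z axis and vertical below 0.08 rad and linear speed of probe below 0.01 m/s and distance of each of blue_vial, dish, red_dropper from where it was at the start of the episode below 0.02 m); the robot touches nothing.
It fails at once if the probe bears on the dry block with more than 30 N (contact force between probe and block above 30 N).
It fails at once if the robot bears on the dry block with more than 30 N (contact force between any of the fingers, the arm and block above 30 N).
It fails at once if a bystander (vial, dish, dropper bottle) is moved more than 20 mm or tipped (distance of any of blue_vial, dish, red_dropper from where it was at the start of the episode above 0.02 m or angle between any of blue_vial, red_dropper's own z axis and vertical above 0.5 rad).
It also fails if it takes over 64 s, if anything falls off the work surface, if the arm or the gripper's body presses on something with over 40 N, if the wrist force passes 120 N, or if a joint passes its speed limit or range.

## Working session

There is one attempt and no reset: what is moved stays moved. The work goes in short steps, Python scripts to look and compute and a tool call to move; the robot and the scene stay as the last step left them, time stands still between calls to the robot, and variables do not carry over. Pictures are saved under pics/ and viewed, and the job is handed in when it is done.

Besides the shell and the picture viewer there is one more tool, called as name(argument=value, ...), one argument or row to a line, values as JSON. carry_out: Moves the arm, as the interface text tells. Its arguments: {"type":"object","properties":{"moves":{"type":"array"},"squeeze":{"type":"number"}},"required":["moves"]}

```bash
mkdir -p pics; ls
python3 - <<'E'
from plant import *
import cv2
print(state()); print(grip_depth)
for n in ("scene","top"):
    print(n,camera_info(n)); cv2.imwrite(f"pics/{n}0.png",camera(n)[:,:,::-1])
E
```

```text
pics
{'time_s': 0.0, 'joint_positions': array([-1.36408376e+00,  1.59055568e-01,  1.59822631e+00,  1.68541156e-05,
        1.38619615e+00, -2.10078353e-01]), 'qvel': array([ 7.19682136e-05,  1.57203868e-03, -1.99855911e-05, -1.10427798e-04,
       -6.92134746e-04,  2.89616549e-04]), 'joint_efforts': array([ 6.54758642e-04, -3.85576200e+01, -3.22106194e+01,  7.01260823e-02,
        3.80168308e-02, -1.53527981e-04]), 'position': array([ 0.23264197, -0.52515119,  0.21361823]), 'ee_rot': array([-6.73546308e-04,  8.38100260e-01, -5.45515413e-01, -6.59589656e-04]), 'ft_force': array([ 0.01330295,  0.47962026, -0.15688178]), 'torque': array([ 0.05092949,  0.05527988, -0.0110263 ]), 'gripper_width': 0.9985360883029462}
0.0187
scene {'fx': 523.5140107701119, 'fy': 523.5140107701119, 'cx': 288.6526813208171, 'cy': 213.96793008367735, 'dist_coeffs': array([-0.20192175,  0.        ,  0.        ,  0.        ,  0.        ]), 'origin': array([-0.11432003,  0.74021573,  0.59615537]), 'orientation': array([-0.28153935, -0.16017262,  0.50161298,  0.80216254])}
top {'fx': 390.1222474722237, 'fy': 390.1222474722237, 'cx': 280.63837764696325, 'cy': 208.31045794568786, 'dist_coeffs': array([0.01186564, 0.        , 0.        , 0.        , 0.        ]), 'origin': array([ 0.3687113 , -0.06795972,  1.12224067]), 'orientation': array([ 0.7136701 ,  0.05018653, -0.04911507, -0.69695338])}
```

View pics/scene0.png

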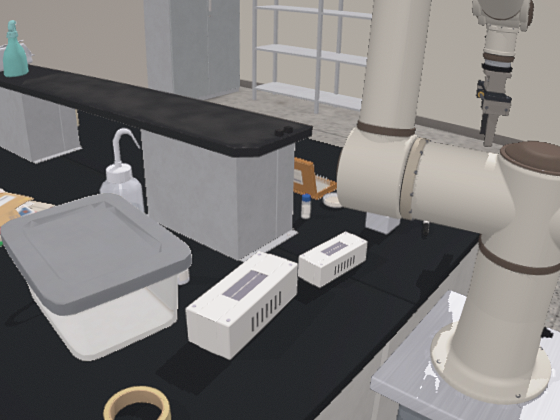

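View pics/top0.png

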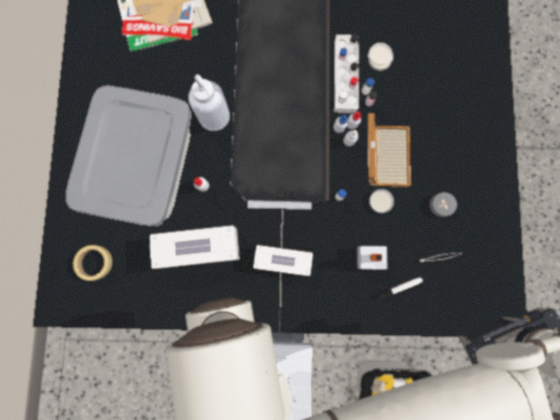

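Both views show the same layout. In the top view the stand with the orange handle is at (373,257). There is a large white block at (193,247) and a smaller one at (283,260). The bystanders are further back.

```bash
cat > h.py <<'E'
import numpy as np, cv2
from scipy.spatial.transform import Rotation as R
from plant import *
def ray(name,uv):
    c=camera_info(name); K=np.array([[c['fx'],0,c['cx']],[0,c['fy'],c['cy']],[0,0,1]])
    p=cv2.undistortPoints(np.array(uv,float).reshape(-1,1,2),K,c['dist_coeffs']).reshape(-1,2)
    d=np.c_[p[:,0],-p[:,1],-np.ones(len(p))]
    q=c['orientation']; return c['origin'],R.from_quat([q[1],q[2],q[3],q[0]]).apply(d)
def plane(name,uv,z):
    o,d=ray(name,uv); return o+d*((z-o[2])/d[:,2])[:,None]
def proj(name,P):
    c=camera_info(name);q=c['orientation']
    p=R.from_quat([q[1],q[2],q[3],q[0]]).inv().apply(np.atleast_2d(P)-c['origin'])
    K=np.array([[c['fx'],0,c['cx']],[0,c['fy'],c['cy']],[0,0,1]])
    return cv2.projectPoints(np.c_[p[:,0],-p[:,1],-p[:,2]].reshape(-1,1,3),np.zeros(3),np.zeros(3),K,c['dist_coeffs'])[0].reshape(-1,2)
def crop(im,x0,y0,w,h,s,fn): cv2.imwrite(fn,cv2.resize(im[y0:y0+h,x0:x0+w],None,fx=s,fy=s,interpolation=cv2.INTER_CUBIC))
E
python3 - <<'E'
from h import *
t=cv2.imread('pics/top0.png'); s=cv2.imread('pics/scene0.png')
a=[cv2.resize(t[215:285,140:240],(500,350),interpolation=2),cv2.resize(t[230:300,340:420],(400,350)[:2],interpolation=2)]
b=cv2.resize(s[240:355,180:380],(800,460),interpolation=2)
cv2.imwrite('pics/c1.png',np.hstack(a)[:,:800]); cv2.imwrite('pics/c2.png',b)
g=cv2.cvtColor(t,cv2.COLOR_BGR2GRAY)
def mk(m,lab,z):
    n,l,st,ce=cv2.connectedComponentsWithStats(m)
    for i in range(1,n):
        if st[i,4]>lab:
            c=max(cv2.findContours((l==i).astype('uint8'),0,1)[0],key=cv2.contourArea); r=cv2.minAreaRect(c); bp=cv2.boxPoints(r)
            P=plane('top',bp,z); print(st[i],r,P.mean(0).round(4),np.linalg.norm(P[1]-P[0]).round(4),np.linalg.norm(P[2]-P[1]).round(4)); print(P[:,:2].round(4).tolist())
roi=np.zeros_like(g); roi[220:285,140:320]=1
mk(((g>150)&(roi>0)).astype('uint8'),300,0.072)
hsv=cv2.cvtColor(t,cv2.COLOR_BGR2HSV)
for (x0,y0,x1,y1) in [(340,235,410,285)]:
    roi[:]=0; roi[y0:y1,x0:x1]=1
    mk(((g>110)&(roi>0)).astype('uint8'),100,0.045)
    mk(((hsv[...,0]<15)&(hsv[...,1]>130)&(hsv[...,2]>60)&(roi>0)).astype('uint8'),10,0.101)
E
```

```text
[ 150  226   89   42 2998] ((193.32733154296875, 246.5006561279297), (34.39593505859375, 88.2039794921875), 83.774169921875) [0.4087 0.1666 0.072 ] 0.2367 0.0923
[[0.4385, 0.2914], [0.4699, 0.0568], [0.3785, 0.0432], [0.348, 0.275]]
[ 254  245   59   31 1344] ((282.8384094238281, 260.04669189453125), (57.421875, 23.50163459777832), 7.853313446044922) [ 0.3782 -0.0737  0.072 ] 0.0622 0.1538
[[0.3558, 0.0057], [0.4177, -0.0008], [0.4004, -0.1537], [0.3388, -0.1459]]
[358 246  30  24 642] ((372.5, 257.5), (23.0, 29.0), 90.0) [ 0.3912 -0.3191  0.045 ] 0.0796 0.0625
[[0.4215, -0.2797], [0.4234, -0.3593], [0.3609, -0.3583], [0.359, -0.2794]]
[371 255   6   5  28] ((373.5, 257.0), (4.0, 5.0), 90.0) [ 0.3913 -0.3087  0.101 ] 0.013 0.0103
[[0.3963, -0.3023], [0.3966, -0.3152], [0.3863, -0.3151], [0.386, -0.3022]]
```

View pics/c1.png

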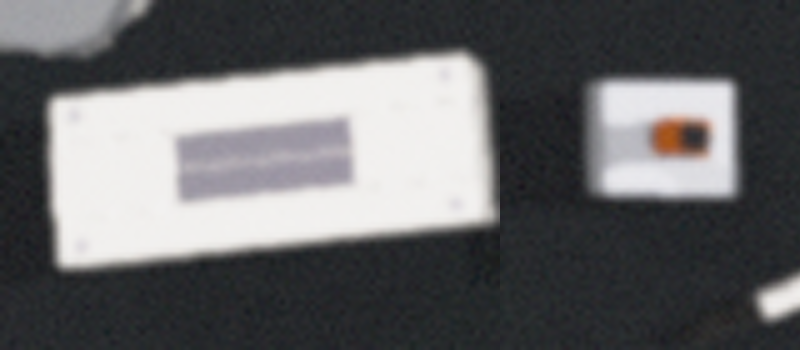

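View pics/c2.png

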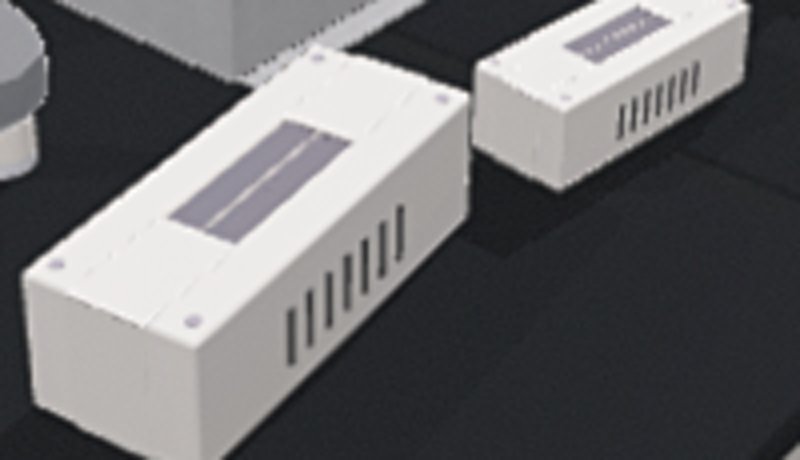

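Run:
```python
from h import *
for nm,(x0,y0,x1,y1) in {'top':(165,232,220,262),'scene':(215,265,275,305)}.items():
    t=cv2.imread(f'pics/{nm}0.png'); g=cv2.cvtColor(t,cv2.COLOR_BGR2GRAY)
    f=8; c=cv2.resize(g[y0:y1,x0:x1],None,fx=f,fy=f,interpolation=cv2.INTER_CUBIC)
    m=(c<200).astype('uint8'); m=cv2.morphologyEx(m,cv2.MORPH_CLOSE,np.ones((25,25)))
    n,l,st,ce=cv2.connectedComponentsWithStats(m); i=1+st[1:,4].argmax()
    k=max(cv2.findContours((l==i).astype('uint8'),0,1)[0],key=cv2.contourArea)[:,0]
    px=(k+0.5)/f-0.5+[x0,y0]
    P=plane(nm,px,0.071)[:,:2]
    M=(P*1e5).astype(np.float32); r=cv2.minAreaRect(M); b=cv2.boxPoints(r)/1e5
    print(nm,np.array(r[0])/1e5,np.array(r[1])/1e5,r[2],b.round(4).tolist(), st[i])
t=cv2.imread('pics/top0.png'); 
print(plane('top',[[378.6,257.2]],0.101), plane('top',[[192.6,246.6]],.07))
```

```text
top [0.40846328 0.16963689] [0.03636413 0.09462276] 7.593489170074463 [[0.38420000672340393, 0.21410000324249268], [0.396699994802475, 0.12030000239610672], [0.4327000081539154, 0.1251000016927719], [0.420199990272522, 0.21889999508857727]] [   81    52   284   136 29994]
scene [0.4087743  0.16934473] [0.03784834 0.09580268] 7.941562175750732 [[0.38339999318122864, 0.2142000049352646], [0.39660000801086426, 0.1193000003695488], [0.4341000020503998, 0.12449999898672104], [0.42089998722076416, 0.21940000355243683]] [   55    39   370   250 40307]
[[ 0.39107875 -0.3219097   0.101     ]] [[0.40815802 0.16924785 0.07      ]]
```

carry_out(
  moves=[
    {"z":-40},
    {"z":-40},
    {"z":-40},
    {"z":-20},
  ],
)

```text
schema error: expected keys x, y, z, rx, ry, rz, hand
```

Run:
```python
from h import *
print(state()['position'])
for n in ("scene","top"):
    im=camera(n)[:,:,::-1]; cv2.imwrite(f"pics/{n}1.png",im)
cv2.imwrite('pics/c3.png',cv2.resize(cv2.imread('pics/scene1.png')[160:260,330:470],None,fx=5,fy=5,interpolation=2))
```

```text
[ 0.23263042 -0.52521705  0.21370715]
```

View pics/c3.png

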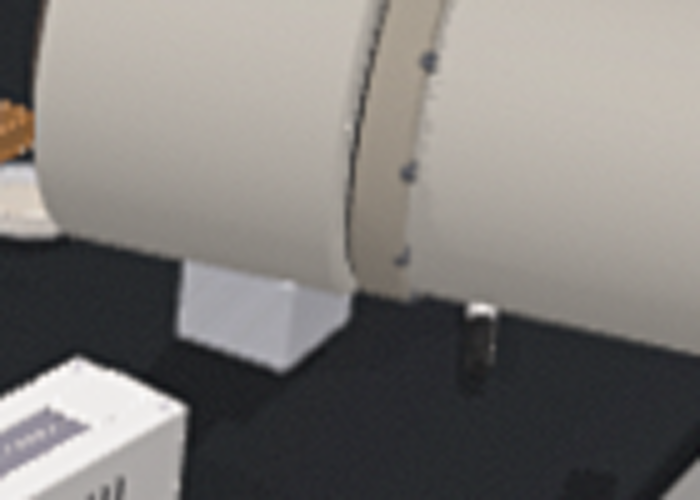

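carry_out(
  moves=[
    {"x":0,"y":0,"z":-12,"rx":0,"ry":0,"rz":0.139,"hand":1},
    {"x":0,"y":0,"z":-12,"rx":0,"ry":0,"rz":0.139,"hand":1},
    {"x":0,"y":0,"z":-12,"rx":0,"ry":0,"rz":0.139,"hand":1},
    {"x":-25,"y":-20,"z":0,"rx":0,"ry":0,"rz":0,"hand":1},
    {"x":-25,"y":-20,"z":0,"rx":0,"ry":0,"rz":0,"hand":1},
    {"x":-25,"y":-20,"z":0,"rx":0,"ry":0,"rz":0,"hand":1},
    {"x":-25,"y":-20,"z":0,"rx":0,"ry":0,"rz":0,"hand":1},
    {"x":-26,"y":-20,"z":0,"rx":0,"ry":0,"rz":0,"hand":1},
    {"x":-26,"y":-20,"z":0,"rx":0,"ry":0,"rz":0,"hand":1},
    {"x":-26,"y":-20,"z":0,"rx":0,"ry":0,"rz":0,"hand":1},
    {"x":-26,"y":-18,"z":0,"rx":0,"ry":0,"rz":0,"hand":1},
    {"x":0,"y":0,"z":0,"rx":0,"ry":0,"rz":0,"hand":1},
  ],
)

```text
time_s: 1.7
position: [0.3916, -0.3204, 0.2505]
ee_rot: [-0.0, 0.708, -0.706, -0.0]
ft_force: [-1.0, 0.3, -0.6]
gripper_width: 1.0
```

Run:
```python
from h import *
s=state(); print(s['position'],s['ee_rot'],s['joint_positions'])
n='scene'; im=camera(n)[:,:,::-1]; cv2.imwrite(f"pics/{n}2.png",im)
cv2.imwrite('pics/c4.png',cv2.resize(im[140:260,320:480],None,fx=5,fy=5,interpolation=2))
```

```text
[ 0.39155054 -0.32037829  0.2504548 ] [-1.15476589e-04  7.08094087e-01 -7.06118071e-01 -1.43357057e-04] [-9.25152591e-01 -4.61243889e-02  1.73935079e+00  1.89733205e-04
  1.44868261e+00  6.42826084e-01]
```

View pics/c4.png

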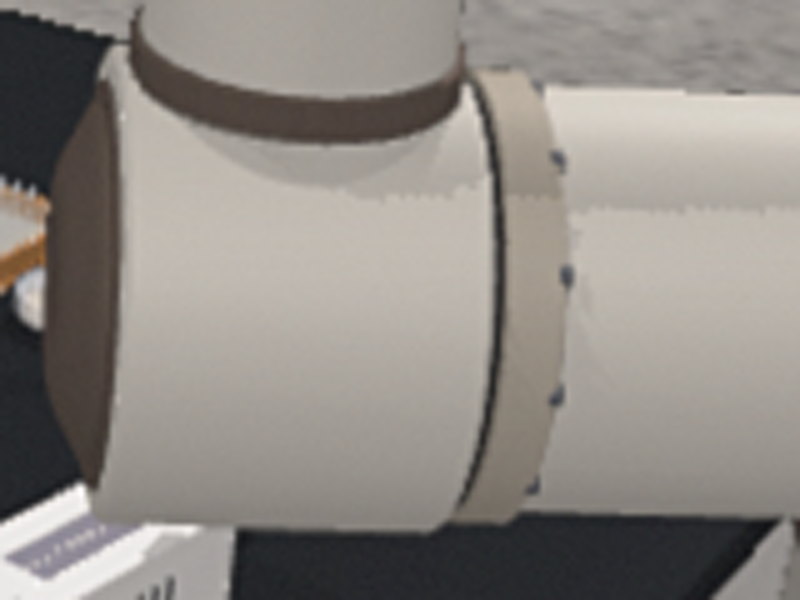

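carry_out(
  moves=[
    {"x":2.5,"y":0,"z":25,"rx":0,"ry":0,"rz":0,"hand":1},
    {"x":0,"y":0,"z":25,"rx":0,"ry":0,"rz":0,"hand":1},
    {"x":0,"y":0,"z":25,"rx":0,"ry":0,"rz":0,"hand":1},
    {"x":0,"y":0,"z":25,"rx":0,"ry":0,"rz":0,"hand":1},
    {"x":0,"y":0,"z":25,"rx":0,"ry":0,"rz":0,"hand":1},
    {"x":0,"y":0,"z":25,"rx":0,"ry":0,"rz":0,"hand":1},
    {"x":0,"y":0,"z":20,"rx":0,"ry":0,"rz":0,"hand":1},
    {"x":0,"y":0,"z":18,"rx":0,"ry":0,"rz":0,"hand":1},
    {"x":0,"y":0,"z":0,"rx":0,"ry":0,"rz":0,"hand":1},
    {"x":0,"y":0,"z":0,"rx":0,"ry":0,"rz":0,"hand":1},
  ],
)

```text
time_s: 3.0
position: [0.3908, -0.3253, 0.0633]
ee_rot: [-0.0, -0.707, 0.707, -0.001]
ft_force: [0.1, 0.1, -0.4]
gripper_width: 0.999
```

Run:
```python
from h import *
s=state(); print(s['position'],s['ee_rot'])
for n,(x0,y0) in {'scene':(320,140),'top':(300,180)}.items():
    im=camera(n)[:,:,::-1]; cv2.imwrite(f"pics/{n}3.png",im)
    cv2.imwrite(f'pics/c5{n}.png',cv2.resize(im[y0:y0+120,x0:x0+160],None,fx=5,fy=5,interpolation=2))
```

```text
[ 0.39076545 -0.32527615  0.06330426] [-1.54465654e-04 -7.06764366e-01  7.07448817e-01 -5.27721506e-04]
```

View pics/c5scene.png

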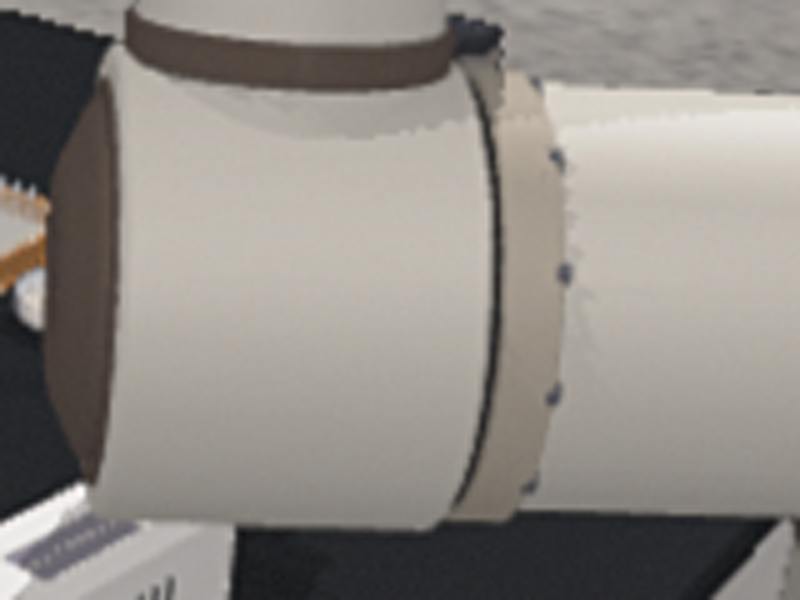

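View pics/c5top.png

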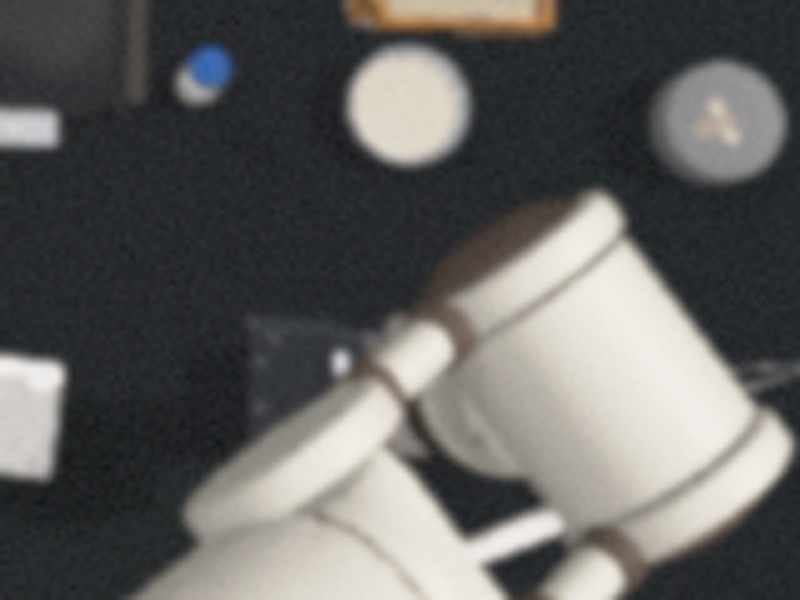

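Neither view shows the handle: the elbow blocks the scene camera and the wrist blocks the top one. The force reading is clean, so I'll close the jaws.

carry_out(
  moves=[
    {"x":0,"y":0,"z":0,"rx":0,"ry":0,"rz":0,"hand":0.3},
    {"x":0,"y":0,"z":0,"rx":0,"ry":0,"rz":0,"hand":0.0},
    {"x":0,"y":0,"z":0,"rx":0,"ry":0,"rz":0,"hand":0},
    {"x":0,"y":0,"z":0,"rx":0,"ry":0,"rz":0,"hand":0},
    {"x":0,"y":0,"z":0,"rx":0,"ry":0,"rz":0,"hand":0},
    {"x":0,"y":0,"z":0,"rx":0,"ry":0,"rz":0,"hand":0},
    {"x":0,"y":0,"z":0,"rx":0,"ry":0,"rz":0,"hand":0},
    {"x":0,"y":0,"z":0,"rx":0,"ry":0,"rz":0,"hand":0},
  ],
  squeeze=20,
)

```text
time_s: 4.1
position: [0.3907, -0.3235, 0.0624]
ee_rot: [0.0, -0.707, 0.707, 0.001]
ft_force: [-0.4, 2.8, 1.1]
gripper_width: 0.215
```

carry_out(
  moves=[
    {"x":0,"y":0,"z":-8,"rx":0,"ry":0,"rz":0,"hand":0},
    {"x":0,"y":0,"z":-10,"rx":0,"ry":0,"rz":0,"hand":0},
    {"x":0,"y":0,"z":-20,"rx":0,"ry":0,"rz":0,"hand":0},
    {"x":0,"y":0,"z":-20,"rx":0,"ry":0,"rz":0,"hand":0},
    {"x":0,"y":0,"z":-20,"rx":0,"ry":0,"rz":0,"hand":0},
    {"x":0,"y":0,"z":-20,"rx":0,"ry":0,"rz":0,"hand":0},
    {"x":0,"y":0,"z":-20,"rx":0,"ry":0,"rz":0,"hand":0},
    {"x":0,"y":0,"z":0,"rx":0,"ry":0,"rz":0,"hand":0},
    {"x":0,"y":0,"z":0,"rx":0,"ry":0,"rz":0,"hand":0},
  ],
)

```text
time_s: 5.22
position: [0.3906, -0.3242, 0.1801]
ee_rot: [-0.0, -0.707, 0.707, 0.0]
ft_force: [-0.4, 1.0, -1.5]
gripper_width: 0.216
```

carry_out(
  moves=[
    {"x":0,"y":0,"z":0,"rx":0,"ry":0,"rz":-0.067,"hand":0},
    {"x":0,"y":0,"z":0,"rx":0,"ry":0,"rz":-0.067,"hand":0},
    {"x":-12,"y":-2,"z":0,"rx":0,"ry":0,"rz":0,"hand":0},
    {"x":-26,"y":-5,"z":0,"rx":0,"ry":0,"rz":0,"hand":0},
    {"x":-26,"y":-5,"z":0,"rx":0,"ry":0,"rz":0,"hand":0},
    {"x":-26,"y":-5,"z":0,"rx":0,"ry":0,"rz":0,"hand":0},
    {"x":-26,"y":-5,"z":0,"rx":0,"ry":0,"rz":0,"hand":0},
    {"x":-26,"y":-5,"z":0,"rx":0,"ry":0,"rz":0,"hand":0},
    {"x":-26,"y":-5,"z":0,"rx":0,"ry":0,"rz":0,"hand":0},
    {"x":-26,"y":-5,"z":0,"rx":0,"ry":0,"rz":0,"hand":0},
    {"x":-26,"y":-5,"z":0,"rx":0,"ry":0,"rz":0,"hand":0},
    {"x":-26,"y":-5,"z":0,"rx":0,"ry":0,"rz":0,"hand":0},
    {"x":-26,"y":-5,"z":0,"rx":0,"ry":0,"rz":0,"hand":0},
    {"x":-26,"y":-5,"z":0,"rx":0,"ry":0,"rz":0,"hand":0},
    {"x":-26,"y":-5,"z":0,"rx":0,"ry":0,"rz":0,"hand":0},
    {"x":-26,"y":-5,"z":0,"rx":0,"ry":0,"rz":0,"hand":0},
    {"x":-26,"y":-5,"z":0,"rx":0,"ry":0,"rz":0,"hand":0},
    {"x":-26,"y":-5,"z":0,"rx":0,"ry":0,"rz":0,"hand":0},
    {"x":-20,"y":-3,"z":0,"rx":0,"ry":0,"rz":0,"hand":0},
    {"x":0,"y":0,"z":0,"rx":0,"ry":0,"rz":0,"hand":0},
  ],
)

```text
time_s: 7.72
position: [0.4128, 0.1058, 0.18]
ee_rot: [0.0, 0.753, -0.658, -0.001]
ft_force: [-0.0, 0.0, -0.9]
gripper_width: 0.216
```

Run:
```python
from h import *
s=state(); print(s['position'],s['ee_rot'],s['ft_force'])
for n,(x0,y0) in {'scene':(170,170),'top':(140,180)}.items():
    im=camera(n)[:,:,::-1]; cv2.imwrite(f"pics/{n}4.png",im)
    cv2.imwrite(f'pics/c6{n}.png',cv2.resize(im[y0:y0+150,x0:x0+200],None,fx=4,fy=4,interpolation=2))
```

```text
[0.41280061 0.10577563 0.17997055] [ 3.70622430e-04  7.53321763e-01 -6.57651797e-01 -5.45156723e-04] [-0.04269945  0.02690562 -0.92872621]
```

View pics/c6scene.png

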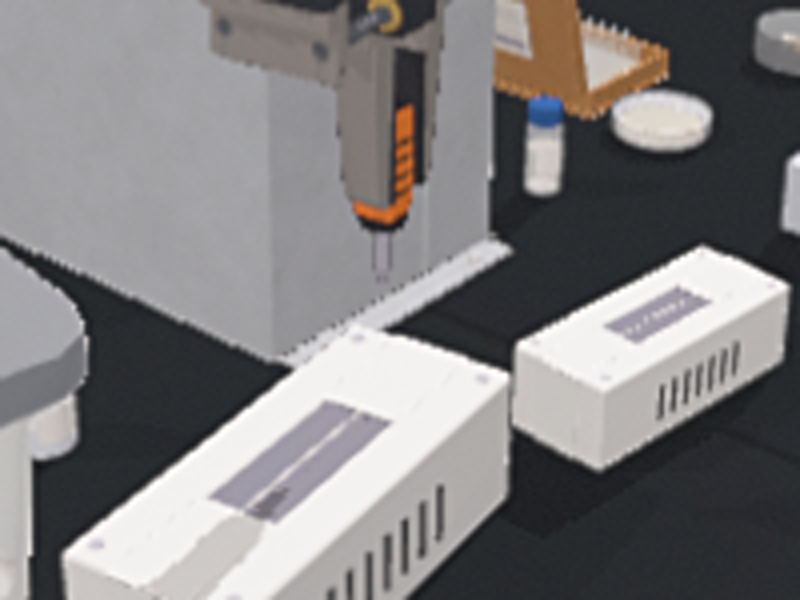

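View pics/c6top.png

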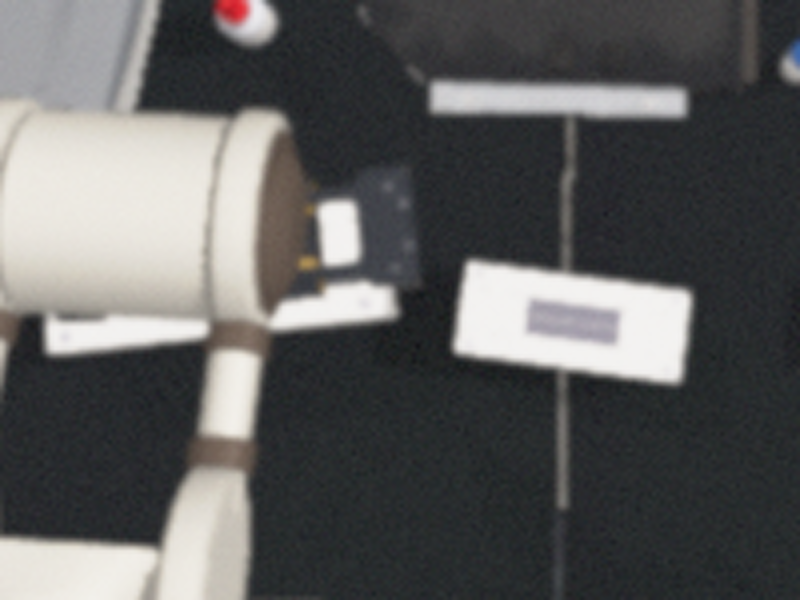

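carry_out(
  moves=[
    {"x":-10,"y":-2,"z":10,"rx":0,"ry":0,"rz":0,"hand":0},
    {"x":-10,"y":-2,"z":20,"rx":0,"ry":0,"rz":0,"hand":0},
    {"x":-5.5,"y":-0.5,"z":15,"rx":0,"ry":0,"rz":0,"hand":0},
    {"x":0,"y":0,"z":5,"rx":0,"ry":0,"rz":0,"hand":0},
    {"x":0,"y":0,"z":0,"rx":0,"ry":0,"rz":0,"hand":0},
    {"x":0,"y":0,"z":0,"rx":0,"ry":0,"rz":0,"hand":0},
  ],
)

```text
time_s: 8.57
position: [0.4154, 0.1303, 0.1313]
ee_rot: [-0.0, 0.753, -0.658, 0.0]
ft_force: [0.2, -0.0, -1.5]
gripper_width: 0.214
```

Run:
```python
from h import *
s=state(); print(s['position'],s['ee_rot'],s['ft_force'])
n='scene';x0,y0=200,220
im=camera(n)[:,:,::-1]; cv2.imwrite(f"pics/{n}5.png",im)
cv2.imwrite(f'pics/c7{n}.png',cv2.resize(im[y0:y0+100,x0:x0+100],None,fx=6,fy=6,interpolation=2))
p=s['position'];T=p-[0,0,.0474]; print(proj(n,T),(proj(n,T)-[x0,y0])*6)
```

```text
[0.4154478 0.1302812 0.1312653] [-4.33908169e-04  7.52658774e-01 -6.58410462e-01  4.95832064e-04] [ 0.19626854 -0.01783956 -1.46077287]
[[256.69548043 267.83038398]] [[340.17288259 286.98230386]]
```

View pics/c7scene.png

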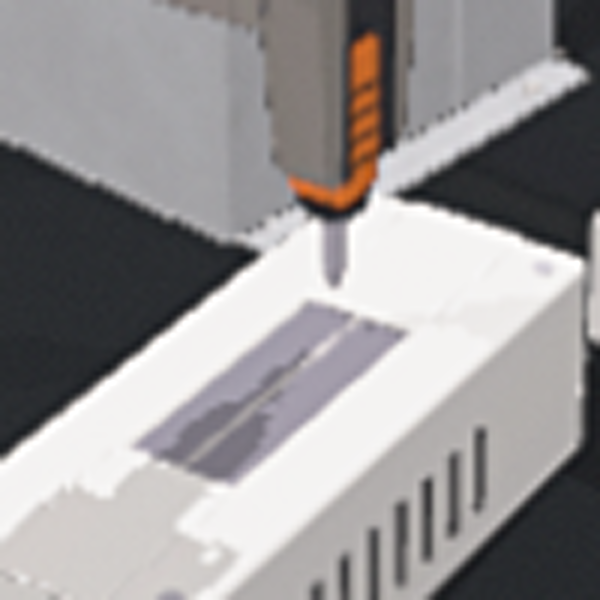

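```bash
cat >> h.py <<'E'
def linepts():
    im=cv2.imread('pics/scene5.png'); 
    ends=np.array([[355,320],[190,462]])/6+[200,220]
    return ends
E
python3 - <<'E'
from h import *
# refine line: bright pixels within window of original scene0
g=cv2.cvtColor(cv2.imread('pics/scene0.png'),cv2.COLOR_BGR2GRAY).astype(float)
a,b=np.array([355,320])/6+[200,220],np.array([190,462])/6+[200,220]
d=(b-a)/np.linalg.norm(b-a); nrm=np.array([-d[1],d[0]])
from scipy.ndimage import map_coordinates
pts=[]
for s in np.linspace(0.1,.9,25):
    c=a+(b-a)*s; k=np.linspace(-3,3,61); q=c+k[:,None]*nrm
    v=map_coordinates(g,[q[:,1],q[:,0]],order=1); w=np.clip(v-np.median(v)-8,0,None)
    if w.sum()>0: pts.append(c+nrm*(w*k).sum()/w.sum())
L=plane('scene',pts,.07)[:,:2]
v=cv2.fitLine(L.astype(np.float32),cv2.DIST_HUBER,0,1e-4,1e-4).ravel(); print('line',v, 'yaw',np.degrees(np.arctan2(-v[0],v[1])))
tip=plane('scene',[np.array([334,284.5])/6+[200,220]-0.4],.0839)[0,:2]; print('tip',tip)
u=v[:2]/np.linalg.norm(v[:2]); n=np.array([u[1],-u[0]]); print('off x',(tip-v[2:])@n, 'along y from mid',(tip-[.4088,.1693])@u, 'tcp', (np.array([.4154,.1303])-v[2:])@n,(np.array([.4154,.1303])-[.4086,.1695])@u)
c=np.array([.4086,.1695]); print('mid off line',(c-v[2:])@n)
E
```

```text
line [ 0.13520896 -0.9908171   0.40873885  0.17307326] yaw -172.2293
tip [0.41920755 0.12991487]
off x -0.0045371622504958836 along y from mid 0.04043065865875705 tcp -0.0008166515362951571 0.0397594524383545
mid off line 0.0006207135426309006
```

carry_out(
  moves=[
    {"x":0,"y":1,"z":4,"rx":0,"ry":0,"rz":0,"hand":0},
    {"x":0,"y":1,"z":4,"rx":0,"ry":0,"rz":0,"hand":0},
    {"x":0,"y":0,"z":2,"rx":0,"ry":0,"rz":0,"hand":0},
    {"x":0,"y":0,"z":1,"rx":0,"ry":0,"rz":0,"hand":0},
    {"x":0,"y":0,"z":0,"rx":0,"ry":0,"rz":0,"hand":0},
  ],
)

```text
time_s: 9.25
position: [0.4129, 0.1302, 0.1195]
ee_rot: [0.0, 0.753, -0.658, -0.0]
ft_force: [0.6, 0.4, -1.4]
gripper_width: 0.214
```

carry_out(
  moves=[
    {"x":0,"y":0,"z":0.7,"rx":0,"ry":0,"rz":0,"hand":0},
    {"x":0,"y":0,"z":0,"rx":0,"ry":0,"rz":0,"hand":0},
  ],
)

```text
time_s: 9.5
position: [0.4129, 0.1302, 0.1189]
ee_rot: [-0.0, 0.753, -0.658, 0.0]
ft_force: [-0.6, -0.6, -0.5]
gripper_width: 0.215
```

carry_out(
  moves=[
    {"x":0,"y":0,"z":0.7,"rx":0,"ry":0,"rz":0,"hand":0},
    {"x":0,"y":0,"z":0,"rx":0,"ry":0,"rz":0,"hand":0},
  ],
)

```text
time_s: 9.75
position: [0.4128, 0.1302, 0.1182]
ee_rot: [0.0, 0.753, -0.658, -0.0]
ft_force: [0.9, 0.8, -0.9]
gripper_width: 0.216
```

carry_out(
  moves=[
    {"x":0,"y":0,"z":0.7,"rx":0,"ry":0,"rz":0,"hand":0},
    {"x":0,"y":0,"z":0,"rx":0,"ry":0,"rz":0,"hand":0},
  ],
)

```text
time_s: 10.0
position: [0.4128, 0.1302, 0.1174]
ee_rot: [0.0, 0.753, -0.658, -0.0]
ft_force: [-0.3, -0.5, -1.4]
gripper_width: 0.217
```

carry_out(
  moves=[
    {"x":0,"y":0,"z":0.6,"rx":0,"ry":0,"rz":0,"hand":0},
    {"x":0,"y":0,"z":0,"rx":0,"ry":0,"rz":0,"hand":0},
  ],
)

```text
time_s: 10.25
position: [0.413, 0.1302, 0.1171]
ee_rot: [-0.0, 0.753, -0.658, 0.0]
ft_force: [-0.2, 0.7, 1.2]
gripper_width: 0.217
```

carry_out(
  moves=[
    {"x":0,"y":0,"z":0.4,"rx":0,"ry":0,"rz":0,"hand":0},
    {"x":0,"y":0,"z":0,"rx":0,"ry":0,"rz":0,"hand":0},
  ],
)

```text
time_s: 10.5
position: [0.4131, 0.1302, 0.1169]
ee_rot: [-0.0, 0.753, -0.658, 0.0]
ft_force: [-0.9, -0.1, 3.4]
gripper_width: 0.22
```

carry_out(
  moves=[
    {"x":0,"y":0,"z":0.4,"rx":0,"ry":0,"rz":0,"hand":0},
    {"x":0,"y":0,"z":0,"rx":0,"ry":0,"rz":0,"hand":0},
  ],
)

```text
time_s: 10.75
position: [0.4132, 0.1302, 0.1167]
ee_rot: [-0.0, 0.753, -0.658, 0.0]
ft_force: [-2.2, -0.0, 6.0]
gripper_width: 0.214
```

carry_out(
  moves=[
    {"x":0,"y":0,"z":-0.6,"rx":0,"ry":0,"rz":0,"hand":0},
    {"x":0,"y":0,"z":0,"rx":0,"ry":0,"rz":0,"hand":0},
  ],
)

```text
time_s: 11.0
position: [0.413, 0.1302, 0.1169]
ee_rot: [-0.0, 0.753, -0.658, 0.0]
ft_force: [-0.6, -0.6, 3.1]
gripper_width: 0.216
```

Run:
```python
from h import *
s=state(); print(s['position'],s['ee_rot'],s['ft_force'])
n='scene';x0,y0=215,250
im=camera(n)[:,:,::-1]; cv2.imwrite(f"pics/{n}6.png",im)
cv2.imwrite(f'pics/c8{n}.png',cv2.resize(im[y0:y0+60,x0:x0+70],None,fx=10,fy=10,interpolation=2))
p=s['position'];T=p-[0,0,p[2]-.07]; print(proj(n,T),(proj(n,T)-[x0,y0]+.5)*10-.5)
```

```text
[0.41301818 0.13022855 0.11685818] [-1.40179763e-04  7.52787951e-01 -6.58263066e-01  1.32445821e-04] [-0.59631891 -0.60009617  3.10688808]
[[257.75037723 274.68236513]] [[432.00377229 251.32365134]]
```

View pics/c8scene.png

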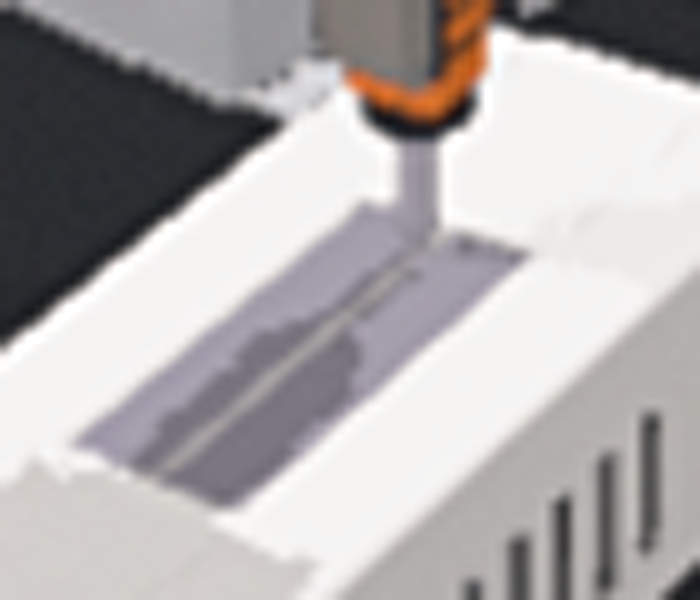

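Contact made: about 4 N at TCP z 0.117. The tip sits on the pale line near (257,274), at the window's -y end. Next I slide along the line in small steps and watch the force.

carry_out(
  moves=[
    {"x":-1.5,"y":0,"z":0,"rx":0,"ry":0,"rz":0,"hand":0},
    {"x":-1.5,"y":0,"z":0,"rx":0,"ry":0,"rz":0,"hand":0},
    {"x":0,"y":0,"z":0,"rx":0,"ry":0,"rz":0,"hand":0},
  ],
)

```text
time_s: 11.42
position: [0.4129, 0.1332, 0.1169]
ee_rot: [-0.0, 0.753, -0.658, 0.0]
ft_force: [-0.3, -2.4, 3.8]
gripper_width: 0.218
```

carry_out(
  moves=[
    {"x":-1.5,"y":0,"z":0,"rx":0,"ry":0,"rz":0,"hand":0},
    {"x":-1.5,"y":0,"z":0,"rx":0,"ry":0,"rz":0,"hand":0},
    {"x":0,"y":0,"z":0,"rx":0,"ry":0,"rz":0,"hand":0},
  ],
)

```text
time_s: 11.8
position: [0.4122, 0.1365, 0.1169]
ee_rot: [-0.0, 0.753, -0.658, -0.0]
ft_force: [0.7, -1.8, 4.1]
gripper_width: 0.216
```

carry_out(
  moves=[
    {"x":-1.5,"y":0,"z":0,"rx":0,"ry":0,"rz":0,"hand":0},
    {"x":-1.5,"y":0,"z":0,"rx":0,"ry":0,"rz":0,"hand":0},
    {"x":0,"y":0,"z":0,"rx":0,"ry":0,"rz":0,"hand":0},
  ],
)

```text
time_s: 12.18
position: [0.4117, 0.1394, 0.1168]
ee_rot: [-0.0, 0.753, -0.658, -0.0]
ft_force: [-0.4, -2.1, 5.2]
gripper_width: 0.216
```

carry_out(
  moves=[
    {"x":-1.5,"y":0,"z":-0.2,"rx":0,"ry":0,"rz":0,"hand":0},
    {"x":-1.5,"y":0,"z":0,"rx":0,"ry":0,"rz":0,"hand":0},
    {"x":0,"y":0,"z":0,"rx":0,"ry":0,"rz":0,"hand":0},
  ],
)

```text
time_s: 12.55
position: [0.4111, 0.1424, 0.1168]
ee_rot: [-0.0, 0.753, -0.658, -0.0]
ft_force: [0.2, -2.4, 3.9]
gripper_width: 0.216
```

carry_out(
  moves=[
    {"x":-1.5,"y":0,"z":0,"rx":0,"ry":0,"rz":0,"hand":0},
    {"x":-1.5,"y":0,"z":0,"rx":0,"ry":0,"rz":0,"hand":0},
    {"x":0,"y":0,"z":0,"rx":0,"ry":0,"rz":0,"hand":0},
  ],
)

```text
time_s: 12.92
position: [0.4107, 0.1455, 0.1169]
ee_rot: [-0.0, 0.753, -0.658, -0.0]
ft_force: [-0.7, -1.4, 3.4]
gripper_width: 0.214
```

carry_out(
  moves=[
    {"x":-1.5,"y":0,"z":0,"rx":0,"ry":0,"rz":0,"hand":0},
    {"x":-1.5,"y":0,"z":0,"rx":0,"ry":0,"rz":0,"hand":0},
    {"x":0,"y":0,"z":0,"rx":0,"ry":0,"rz":0,"hand":0},
  ],
)

```text
time_s: 13.3
position: [0.4104, 0.1484, 0.1169]
ee_rot: [-0.0, 0.753, -0.658, -0.0]
ft_force: [0.4, -2.0, 4.1]
gripper_width: 0.216
```

carry_out(
  moves=[
    {"x":-1.5,"y":0,"z":0,"rx":0,"ry":0,"rz":0,"hand":0},
    {"x":-1.5,"y":0,"z":0,"rx":0,"ry":0,"rz":0,"hand":0},
    {"x":0,"y":0,"z":0,"rx":0,"ry":0,"rz":0,"hand":0},
  ],
)

```text
time_s: 13.68
position: [0.41, 0.1514, 0.1169]
ee_rot: [-0.0, 0.753, -0.658, -0.0]
ft_force: [0.7, -1.1, 3.6]
gripper_width: 0.214
```

Run:
```python
from h import *
s=state(); print(s['position'],s['ee_rot'],s['ft_force'])
n='scene';x0,y0=215,250
im=camera(n)[:,:,::-1]; cv2.imwrite(f"pics/{n}7.png",im)
cv2.imwrite(f'pics/c9{n}.png',cv2.resize(im[y0:y0+60,x0:x0+70],None,fx=10,fy=10,interpolation=2))
```

```text
[0.4099724  0.1514403  0.11687523] [-2.87218631e-04  7.52763863e-01 -6.58290486e-01 -3.47586069e-04] [ 0.71389695 -1.08294348  3.5937153 ]
```

View pics/c9scene.png

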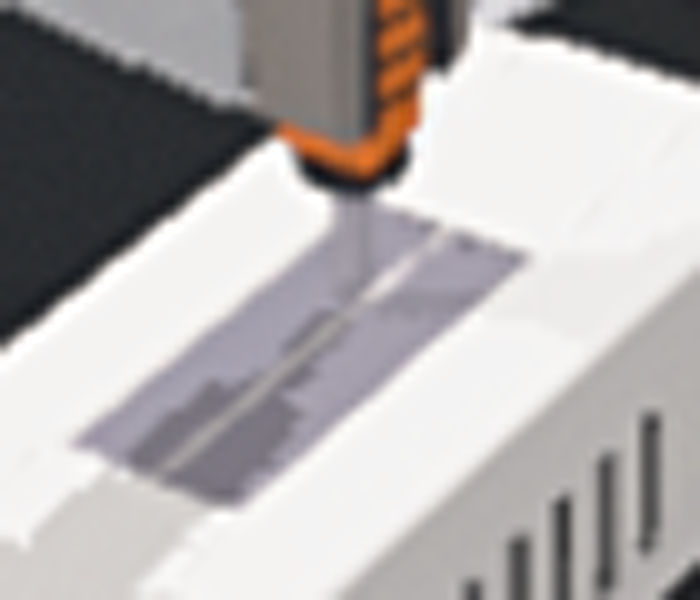

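The tip is still on the line, at about crop pixel (357,300), which is full-image (251,280). No drop so far, so I carry on.

carry_out(
  moves=[
    {"x":-1.5,"y":0,"z":0,"rx":0,"ry":0,"rz":0,"hand":0},
    {"x":-1.5,"y":0,"z":0,"rx":0,"ry":0,"rz":0,"hand":0},
    {"x":0,"y":0,"z":0,"rx":0,"ry":0,"rz":0,"hand":0},
  ],
)

```text
time_s: 14.1
position: [0.4096, 0.1542, 0.1169]
ee_rot: [-0.0, 0.753, -0.658, -0.0]
ft_force: [0.7, -2.1, 3.9]
gripper_width: 0.215
```

carry_out(
  moves=[
    {"x":-1.5,"y":0,"z":0,"rx":0,"ry":0,"rz":0,"hand":0},
    {"x":-1.5,"y":0,"z":0,"rx":0,"ry":0,"rz":0,"hand":0},
    {"x":0,"y":0,"z":0,"rx":0,"ry":0,"rz":0,"hand":0},
  ],
)

```text
time_s: 14.48
position: [0.4092, 0.1574, 0.1169]
ee_rot: [-0.0, 0.753, -0.658, -0.0]
ft_force: [0.1, -0.8, 3.6]
gripper_width: 0.219
```

carry_out(
  moves=[
    {"x":-1.5,"y":0,"z":0,"rx":0,"ry":0,"rz":0,"hand":0},
    {"x":-1.5,"y":0,"z":0,"rx":0,"ry":0,"rz":0,"hand":0},
    {"x":0,"y":0,"z":0,"rx":0,"ry":0,"rz":0,"hand":0},
  ],
)

```text
time_s: 14.85
position: [0.4088, 0.1603, 0.1169]
ee_rot: [-0.0, 0.753, -0.658, -0.0]
ft_force: [-0.1, -2.1, 3.3]
gripper_width: 0.217
```

carry_out(
  moves=[
    {"x":-1.5,"y":0,"z":0,"rx":0,"ry":0,"rz":0,"hand":0},
    {"x":-1.5,"y":0,"z":0,"rx":0,"ry":0,"rz":0,"hand":0},
    {"x":0,"y":0,"z":0,"rx":0,"ry":0,"rz":0,"hand":0},
  ],
)

```text
time_s: 15.22
position: [0.4084, 0.1632, 0.1169]
ee_rot: [-0.0, 0.753, -0.658, -0.0]
ft_force: [0.9, -2.2, 3.4]
gripper_width: 0.216
```

carry_out(
  moves=[
    {"x":-1.5,"y":0,"z":0,"rx":0,"ry":0,"rz":0,"hand":0},
    {"x":-1.5,"y":0,"z":0,"rx":0,"ry":0,"rz":0,"hand":0},
    {"x":0,"y":0,"z":0,"rx":0,"ry":0,"rz":0,"hand":0},
  ],
)

```text
time_s: 15.6
position: [0.4071, 0.1665, 0.116]
ee_rot: [0.0, 0.753, -0.658, -0.001]
ft_force: [0.8, 0.2, -1.6]
gripper_width: 0.215
```

carry_out(
  moves=[
    {"x":-1.5,"y":0,"z":0,"rx":0,"ry":0,"rz":0,"hand":0},
    {"x":-1.5,"y":0,"z":0,"rx":0,"ry":0,"rz":0,"hand":0},
    {"x":0,"y":0,"z":0,"rx":0,"ry":0,"rz":0,"hand":0},
  ],
)

```text
time_s: 15.98
position: [0.4075, 0.1691, 0.1168]
ee_rot: [0.0, 0.753, -0.658, -0.0]
ft_force: [-0.4, 0.0, -1.8]
gripper_width: 0.215
```

The support vanished (Fz went from +3.5 to -1.7 N), so the tip is over the socket. I'll go down gently.

carry_out(
  moves=[
    {"x":-0.5,"y":0,"z":1,"rx":0,"ry":0,"rz":0,"hand":0},
    {"x":0,"y":0,"z":1,"rx":0,"ry":0,"rz":0,"hand":0},
    {"x":0,"y":0,"z":0,"rx":0,"ry":0,"rz":0,"hand":0},
  ],
)

```text
time_s: 16.35
position: [0.4076, 0.1693, 0.1148]
ee_rot: [0.0, 0.753, -0.658, -0.0]
ft_force: [0.3, 0.2, -1.5]
gripper_width: 0.214
```

carry_out(
  moves=[
    {"x":0,"y":0,"z":1,"rx":0,"ry":0,"rz":0,"hand":0},
    {"x":0,"y":0,"z":0,"rx":0,"ry":0,"rz":0,"hand":0},
  ],
)

```text
time_s: 16.6
position: [0.4076, 0.1693, 0.1138]
ee_rot: [0.0, 0.753, -0.658, -0.0]
ft_force: [-0.8, 0.1, -0.9]
gripper_width: 0.218
```

carry_out(
  moves=[
    {"x":0,"y":0,"z":1.5,"rx":0,"ry":0,"rz":0,"hand":0},
    {"x":0,"y":0,"z":0,"rx":0,"ry":0,"rz":0,"hand":0},
  ],
)

```text
time_s: 16.85
position: [0.4076, 0.1693, 0.1123]
ee_rot: [0.0, 0.753, -0.658, -0.0]
ft_force: [0.3, 0.2, -1.2]
gripper_width: 0.219
```

carry_out(
  moves=[
    {"x":0,"y":0,"z":1.5,"rx":0,"ry":0,"rz":0,"hand":0},
    {"x":0,"y":0,"z":0,"rx":0,"ry":0,"rz":0,"hand":0},
  ],
)

```text
time_s: 17.1
position: [0.4075, 0.1693, 0.1108]
ee_rot: [0.0, 0.753, -0.658, -0.0]
ft_force: [-0.4, -0.4, -1.4]
gripper_width: 0.217
```

carry_out(
  moves=[
    {"x":0,"y":0,"z":1,"rx":0,"ry":0,"rz":0,"hand":0},
    {"x":0,"y":0,"z":0,"rx":0,"ry":0,"rz":0,"hand":0},
  ],
)

```text
time_s: 17.35
position: [0.4076, 0.1694, 0.1098]
ee_rot: [0.0, 0.753, -0.658, -0.0]
ft_force: [-0.6, 0.1, -1.8]
gripper_width: 0.214
```

carry_out(
  moves=[
    {"x":0,"y":0,"z":2,"rx":0,"ry":0,"rz":0,"hand":0},
    {"x":0,"y":0,"z":2,"rx":0,"ry":0,"rz":0,"hand":0},
    {"x":0,"y":0,"z":2,"rx":0,"ry":0,"rz":0,"hand":0},
    {"x":0,"y":0,"z":0,"rx":0,"ry":0,"rz":0,"hand":0},
  ],
)

```text
time_s: 17.85
position: [0.4074, 0.1693, 0.1037]
ee_rot: [0.0, 0.753, -0.658, -0.0]
ft_force: [-0.9, 0.3, -0.9]
gripper_width: 0.217
```

carry_out(
  moves=[
    {"x":0,"y":0,"z":2,"rx":0,"ry":0,"rz":0,"hand":0},
    {"x":0,"y":0,"z":2,"rx":0,"ry":0,"rz":0,"hand":0},
    {"x":0,"y":0,"z":2,"rx":0,"ry":0,"rz":0,"hand":0},
    {"x":0,"y":0,"z":0,"rx":0,"ry":0,"rz":0,"hand":0},
  ],
)

```text
time_s: 18.35
position: [0.4075, 0.1693, 0.0977]
ee_rot: [0.0, 0.753, -0.658, -0.0]
ft_force: [0.7, -0.3, -0.6]
gripper_width: 0.215
```

carry_out(
  moves=[
    {"x":0,"y":0,"z":2,"rx":0,"ry":0,"rz":0,"hand":0},
    {"x":0,"y":0,"z":2,"rx":0,"ry":0,"rz":0,"hand":0},
    {"x":0,"y":0,"z":2,"rx":0,"ry":0,"rz":0,"hand":0},
    {"x":0,"y":0,"z":0,"rx":0,"ry":0,"rz":0,"hand":0},
  ],
)

```text
time_s: 18.85
position: [0.4074, 0.1693, 0.0917]
ee_rot: [0.0, 0.753, -0.658, -0.0]
ft_force: [0.4, 0.8, -0.8]
gripper_width: 0.215
```

carry_out(
  moves=[
    {"x":0,"y":0,"z":1.5,"rx":0,"ry":0,"rz":0,"hand":0},
    {"x":0,"y":0,"z":1.5,"rx":0,"ry":0,"rz":0,"hand":0},
    {"x":0,"y":0,"z":0,"rx":0,"ry":0,"rz":0,"hand":0},
  ],
)

```text
time_s: 19.23
position: [0.4076, 0.1693, 0.0888]
ee_rot: [0.0, 0.753, -0.658, -0.0]
ft_force: [-0.1, 0.1, -1.1]
gripper_width: 0.216
```

carry_out(
  moves=[
    {"x":0,"y":0,"z":1,"rx":0,"ry":0,"rz":0,"hand":0},
    {"x":0,"y":0,"z":0,"rx":0,"ry":0,"rz":0,"hand":0},
  ],
)

```text
time_s: 19.48
position: [0.4076, 0.1694, 0.0879]
ee_rot: [0.0, 0.753, -0.658, 0.0]
ft_force: [0.4, -0.3, -1.0]
gripper_width: 0.216
```

carry_out(
  moves=[
    {"x":0,"y":0,"z":0.7,"rx":0,"ry":0,"rz":0,"hand":0},
    {"x":0,"y":0,"z":0,"rx":0,"ry":0,"rz":0,"hand":0},
  ],
)

```text
time_s: 19.73
position: [0.4076, 0.1694, 0.0874]
ee_rot: [0.0, 0.753, -0.658, 0.0]
ft_force: [-0.1, 0.4, 0.4]
gripper_width: 0.22
```

carry_out(
  moves=[
    {"x":0,"y":0,"z":0.6,"rx":0,"ry":0,"rz":0,"hand":0},
    {"x":0,"y":0,"z":0,"rx":0,"ry":0,"rz":0,"hand":0},
  ],
)

```text
time_s: 19.98
position: [0.4077, 0.1694, 0.0873]
ee_rot: [0.0, 0.753, -0.658, -0.0]
ft_force: [-3.5, -1.4, 6.4]
gripper_width: 0.214
```

carry_out(
  moves=[
    {"x":0,"y":0,"z":0.5,"rx":0,"ry":0,"rz":0,"hand":0},
    {"x":0,"y":0,"z":0,"rx":0,"ry":0,"rz":0,"hand":0},
  ],
)

```text
time_s: 20.23
position: [0.4077, 0.1694, 0.0873]
ee_rot: [0.0, 0.753, -0.658, -0.0]
ft_force: [-5.2, -1.3, 8.7]
gripper_width: 0.214
```

Seated at about 10 N, after 29.7 mm of travel from cover contact. A quick look before letting go.

Run:
```python
from h import *
n='scene';x0,y0=205,220
im=camera(n)[:,:,::-1]; cv2.imwrite(f"pics/{n}8.png",im)
cv2.imwrite(f'pics/d1.png',cv2.resize(im[y0:y0+90,x0:x0+90],None,fx=6,fy=6,interpolation=2))
```

```text
(no output)
```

View pics/d1.png

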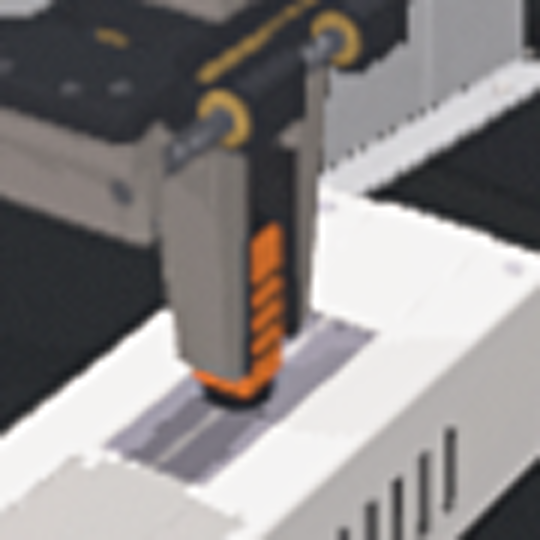

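The collar sits on the cover at about (244,286). I ease the preload, open the jaws and retreat straight up.

carry_out(
  moves=[
    {"x":0,"y":0,"z":-0.7,"rx":0,"ry":0,"rz":0,"hand":0},
    {"x":0,"y":0,"z":0,"rx":0,"ry":0,"rz":0,"hand":0.4},
    {"x":0,"y":0,"z":0,"rx":0,"ry":0,"rz":0,"hand":0.6},
    {"x":0,"y":0,"z":0,"rx":0,"ry":0,"rz":0,"hand":0.8},
    {"x":0,"y":0,"z":0,"rx":0,"ry":0,"rz":0,"hand":0.8},
    {"x":0,"y":0,"z":0,"rx":0,"ry":0,"rz":0,"hand":0.8},
    {"x":0,"y":0,"z":0,"rx":0,"ry":0,"rz":0,"hand":0.8},
  ],
)

```text
time_s: 21.15
position: [0.4076, 0.1694, 0.0868]
ee_rot: [-0.0, 0.753, -0.658, 0.0]
ft_force: [0.4, 0.3, -0.6]
gripper_width: 0.8
```

carry_out(
  moves=[
    {"x":0,"y":0,"z":-10,"rx":0,"ry":0,"rz":0,"hand":0.8},
    {"x":0,"y":0,"z":-15,"rx":0,"ry":0,"rz":0,"hand":0.8},
    {"x":0,"y":0,"z":-25,"rx":0,"ry":0,"rz":0,"hand":0.8},
    {"x":0,"y":0,"z":-25,"rx":0,"ry":0,"rz":0,"hand":0.8},
    {"x":0,"y":0,"z":-25,"rx":0,"ry":0,"rz":0,"hand":0.8},
    {"x":0,"y":0,"z":-25,"rx":0,"ry":0,"rz":0,"hand":0.8},
    {"x":0,"y":0,"z":0,"rx":0,"ry":0,"rz":0,"hand":0.8},
    {"x":0,"y":0,"z":0,"rx":0,"ry":0,"rz":0,"hand":0.8},
  ],
)

```text
time_s: 22.15
position: [0.4073, 0.1693, 0.2114]
ee_rot: [0.0, 0.753, -0.658, -0.0]
ft_force: [-0.8, -0.5, -0.4]
gripper_width: 0.796
```

Run:
```python
from h import *
s=state(); print(s['position'],s['ft_force'],s['time_s'])
n='scene';x0,y0=170,170
im=camera(n)[:,:,::-1]; cv2.imwrite(f"pics/{n}9.png",im)
cv2.imwrite(f'pics/d2.png',cv2.resize(im[y0:y0+150,x0:x0+200],None,fx=4,fy=4,interpolation=2))
cv2.imwrite('pics/top9.png',camera('top')[:,:,::-1])
a=cv2.imread('pics/top0.png');b=cv2.imread('pics/top9.png')
for nm,(x0,y0,x1,y1) in dict(vial=(330,182,352,206),dish=(364,185,400,217),dropper=(188,172,214,196)).items():
    r=cv2.phaseCorrelate(*[cv2.cvtColor(i[y0:y1,x0:x1],6).astype(np.float64) for i in(a,b)]); print(nm,r)
```

```text
[0.40725222 0.16931219 0.21136672] [-0.8089179  -0.45446311 -0.38317003] 22.15
vial ((0.002897770514296738, 0.03526693901665823), 1.0892616813754976)
dish ((0.08425973898513561, 0.05036174534290616), 1.0745142159617165)
dropper ((0.6252991132145844, 0.0029072785746393492), 1.0276376118943915)
```

View pics/d2.png

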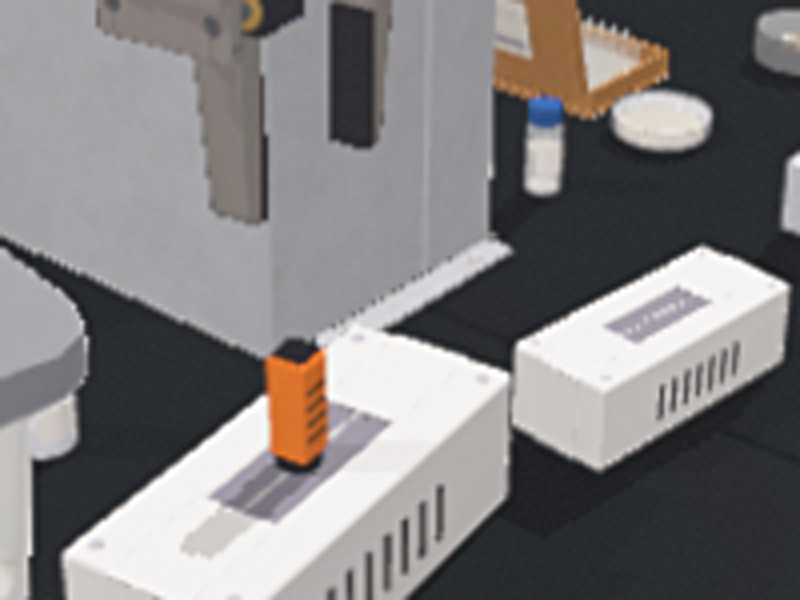

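The picture shows the probe upright with its collar on the cover, at about (244,287), and the gripper clear of it. The vial and dish haven't moved. The dropper bottle's image shifted 0.6 px, about 2 mm at most and probably shading. I'm handing in.

```bash
python3 -c "
from plant import *
print(close_job())"
```

```text
the job is handed in; nothing more can be done
None
```

The probe is in the hidden socket of the large dry block, pressed home and released, and the job was handed in at about 22 s of the 64 s allowed. The hand-in gives no verdict.

- **Sequence:** I lifted the probe from its stand and carried it round in front of the shelf. I touched down on the scribed line near the window's -y end and slid along it. The support vanished close to the middle of the window, at about y = -3 mm.
- **Forces:** I touched down at about 4–7 N and slid at about 4–6 N. The final press was about 10 N, with no sideways force on the way down. All sampled readings stayed well under the 30 N limit.
- **Last checks:** The tool travelled 29.7 mm down from first cover contact, against 30 mm nominal. The last scene picture shows the probe upright with its collar on the cover and the gripper clear.
- **Disagreements:** The scene camera put the tip 1–1.5 px from where the arm pose said it was, so I steered by the line in the picture and by force. In the top view the dropper bottle's crop shifted 0.6 px (about 2 mm at most, probably shading), while the vial and dish showed no movement.
- **Not seen:** The arm hid the handle from both cameras during the grasp. I confirmed it from the jaw opening (about 20 mm) and the pictures after the lift.

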